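Clear the polish tin off the ledge and slide the comb into its holder

ROBOT

A 6-joint arm with a two-finger parallel gripper is mounted at the origin on the work surface. World frame = base frame: x ahead of the robot, y to its left, z up, the work surface at z = 0. Lengths are in m, angles in rad, forces in N, time in s.
With the tool pointing down it reaches from about 0.375 to 0.975 m from the base axis. Payload 3.8 kg.
Tool frame: the origin (TCP) lies at the very end of the fingers, on their centre line; the grasp point (between the pads) lies 19 mm behind it (robot.hold_point_z is the distance from the TCP to the grasp point, in m); x points along the fingers, y is the direction in which the jaws open and shut, and the axes are right-handed (so a half turn about x gives the same grasp; the last joint's range is limited). The gripper opens to 85 mm and grips with 20 to 120 N. Pads are 22 mm wide; open, the fingers measure 114 mm over their backs; the gripper's body (76 mm by 85 mm) begins 54 mm behind the grasp point. The pads swing forward as they close: fully open they stand 13 mm farther back than shut.
Start: joints at [-1.236, 0.264, 1.604, -0, 1.274, -0.037], TCP at [0.245, -0.629, 0.199] pointing down, gripper open.
Joint ranges: [-2.63, 2.63], [-0.94, 2.18], [0.31, 2.57], [-1.31, 4.45], [0, 2.66], [-2.55, 2.55]. Speed limits (rad/s): [2.57, 2.57, 3.14, 3.14, 3.14, 3.14].

INTERFACE

Orientations are given as a unit quaternion [w, x, y, z].
In Python, from rig import robot gives the robot as it stands.
- The arm moves only by the tool drive_tool, never from a script. Its argument "series" is a list that holds one entry, the list of rows, each a list of 7 numbers: the finger opening in mm, from 0 to 85.4, then the shift along the tool's x, y, z in mm, then the turn, a rotation vector about the tool's x, y, z in degrees. A call has 1 to 20 rows; each row is the pose to reach, as a shift and turn from the pose commanded when the call began, along the tool's axes at that moment; what a row does not reach only later rows make up. A row lasts 1/8 s, in which the tool goes at most 62.5 mm and 10.7 degrees, less where a joint would pass 70% of its speed; a pose out of reach is approached as far as the arm can. A call with a gripper value outside its range is refused whole. The fingers move at their own pace and stop on an object; the grip force is fixed at half the most. Time passes only in rows, so rows that repeat a pose let the fingers close. It gives the time, the measured TCP pose, the force and the opening at its end, in the units of the state.
- robot.state(): the state, without advancing time (a new reading comes with each control period).
- robot.capture(name): name is "scene" or "top" or "wrist"; returns a dict with "image" (400x640x3 uint8, red, green, blue), "z_map" (400x640 float32, m along the optical axis (not along the pixel's ray), 0 where there is no reading), "fx", "fy", "cx", "cy" (pixels), "position" and "rotation" of the camera in the world. Camera axes: x right, y up, looking along -z (the intrinsics and any distortion apply to the point x, -y, -z); pixel columns grow to the right and rows downward; lengths in m; the calibration is good to about 2 mm. A picture is of the moment at which its call begins.
- robot.close_job(): hands the job in, once; it reports no verdict.
The state is a dict: "time": time; "joint_positions": joint angles; "joint_velocities": joint speeds; "effort": joint torques, N m; "position": TCP position; "eef_rot": TCP orientation; "force": force on the tool from outside, world axes, zero at the start; "ft_torque": the same for the moment, N m; "grip_width": opening from 0.0 (shut) to 1.0 (fully open).
Only numpy, scipy, OpenCV 4.12 (cv2) and the standard library are available. Lean on these libraries where they do the work, as an engineer would, in place of code of your own. Each camera call takes 0.05 s, during which the arm holds its last target.

TASK

The empty red polish tin is in the way of the comb holder: push it along the ledge, without lifting it, over the far edge so that it drops into the blue waste bin below. Then slide the wooden comb, lying flat and teeth end first, fully home into the slot of the holder, and let go of it. Leave the flask, roll-on bottle, dish and acrylic box where they are.

Things in the scene. Friction and masses are not known exactly. Their poses are not given: they have to be found in the camera images.
- holder: Dark wood comb holder, a block fixed to the ledge, 130 (x) x 84 (y) x 38 (z) mm; origin at the centre of its underside, z up. One level slot opens in its front, which faces its -x: slot 51 mm wide (y, centred), 14 mm high (from 12 to 26 mm above the ledge), 115 mm deep, ending at a solid back. A 70 x 28 mm window in the roof looks into the slot. The holder sits towards the robot's left with its front facing roughly right (its +x points roughly to world +y, within 0.2 rad).
- slot_mouth (a point): Centre of the slot's opening in the holder's front face, 19 mm above the ledge; axes as the holder's (+x points into the slot).
- slot_end (a point): Centre of the slot's solid back wall, 115 mm behind the mouth, 19 mm above the ledge; axes as the holder's.
- comb: Pale wooden handled comb lying flat, loose, 190 mm long, 9 mm thick throughout, about 45 g. Origin at the middle of its length, on its underside; x runs along it: toothed blade 110 x 44 mm from x = -15 to +95 mm, plain handle 80 x 26 mm from x = -95 to -15 mm; z up. Starts at the robot's right with its blade pointing roughly to world +y (within 0.5 rad). Its centre of mass is about 10 mm from the origin towards the blade. Either face may be up when it is in the slot.
- comb_tip (a point): Middle of the comb's blade end (x = +95 mm), at half thickness; axes as the comb's.
- comb_grip (a point): A good place to take the handle, across its 26 mm width: on the centre line at x = -60 mm, half thickness; stays about 40 mm outside the mouth when the comb is home.
- tin: Empty round red and steel polish tin with a black disc on its lid, lying flat, loose, 90 mm diameter, 25 mm high, about 45 g (too wide to grasp). Origin at the centre of its underside. It stands on the ledge just in front of the holder's slot, 20 to 50 mm from the front face, and slides easily.
- tin_mid (a point): Centre of the tin, 12.5 mm above its underside.
- bin_rim (a point): Middle of the top of the waste bin's near wall, 50 mm below the ledge surface; axes parallel to the world's. Blue open bin, fixed on a stool: from this point it reaches 180 mm in +x, 130 mm either way in y, 160 mm down; walls 5 mm. The ledge's far edge is straight, parallel to world y, at world x = 0.72 m; the bin's near wall is 2 to 10 mm beyond it.
- flask: Bystander: stainless steel hip flask lying flat, about 90 x 125 x 24 mm, origin under its middle.
- rollon: Bystander: white roll-on bottle with green cap, standing, 38 mm diameter, 80 mm high, origin at the centre of its underside.
- dish: Bystander: brass-coloured round key ring dish, 80 mm across, 16 mm high, origin at the centre of its underside.
- acrylic: Bystander: clear acrylic box with sliding lid closed, 80 x 124 x 54 mm, hair clips inside, origin at the centre of its underside.

How it is judged:
On the way, in this order (a step that is already met when the one before it is completed fails the run):
1. the tin lies in the waste bin (x of tin_mid in the frame of bin_rim between 0 and 0.18 m and y of tin_mid in the frame of bin_rim between -0.13 and 0.13 m and z of tin_mid in the frame of bin_rim between -0.16 and -0.03 m), for 0.2 s.
2. the comb is fully home in the slot (x of comb_tip in the frame of slot_end above -0.01 m and y of comb_tip in the frame of slot_end between -0.007 and 0.007 m and z of comb_tip in the frame of slot_end between -0.007 and 0.007 m and angle between the x axis of comb and the x axis of holder, either way round below 0.15 rad), for 0.2 s.
At the end, for the whole second after the job is handed in: Tin at rest in the bin, its centre inside the walls and over 30 mm below the rim. Comb at rest in the slot: blade end within 10 mm of the slot's back, within 7 mm of its centre sideways and in height, within 0.15 rad of its direction (all of step 1 and all of step 2 and linear speed of comb below 0.02 m/s and linear speed of tin below 0.03 m/s); the robot touches nothing.
It fails at once if the tin is lifted more than 30 mm off the ledge (height (world z) of tin above 0.03 m).
It fails at once if the hip flask is moved by more than 30 mm (distance of flask from where it was at the start of the episode above 0.03 m).
It fails at once if the roll-on bottle is moved by more than 30 mm (distance of rollon from where it was at the start of the episode above 0.03 m).
It fails at once if the key ring dish is moved by more than 30 mm (distance of dish from where it was at the start of the episode above 0.03 m).
It fails at once if the acrylic box is moved by more than 30 mm (distance of acrylic from where it was at the start of the episode above 0.03 m).
It also fails if it takes over 64 s, if anything falls off the work surface, if the arm or the gripper's body presses on something with over 40 N, if the wrist force passes 120 N, or if a joint passes its speed limit or range.

## Working session

There is one attempt and no reset: what is moved stays moved. The work goes in short steps, Python scripts to look and compute and a tool call to move; the robot and the scene stay as the last step left them, time stands still between calls to the robot, and variables do not carry over. Pictures are saved under pics/ and viewed, and the job is handed in when it is done.

Besides the shell and the picture viewer there is one more tool, called after "Emit:" in YAML: its name, and indented under it one key for each argument. drive_tool: Moves the arm, as the interface text tells. Its arguments: {"type":"object","properties":{"series":{"type":"array"}},"required":["series"]}

```bash
mkdir -p pics; ls; python3 - <<'E'
from rig import robot
import cv2,numpy as np
s=robot.state();print({k:np.round(v,3) for k,v in s.items()})
for n in ["scene","top"]:
    c=robot.capture(n);cv2.imwrite(f"pics/{n}0.png",c["image"][:,:,::-1]);np.savez(f"{n}0.npz",**c)
    print(n,c["fx"],c["fy"],c["cx"],c["cy"],np.round(c["position"],4),np.round(c["rotation"],4),[k for k in c])
E
```

```text
pics
{'time': np.float64(0.0), 'joint_positions': array([-1.236,  0.265,  1.605, -0.   ,  1.274, -0.037]), 'joint_velocities': array([ 0.   , -0.001,  0.001, -0.001,  0.001,  0.002]), 'effort': array([ 2.0000e-03, -5.1511e+01, -3.6731e+01,  0.0000e+00,  1.3000e-02,
       -0.0000e+00]), 'position': array([ 0.245, -0.628,  0.198]), 'eef_rot': array([-0.13 , -0.695, -0.131,  0.695]), 'force': array([-1.058,  0.59 , -0.392]), 'ft_torque': array([0.023, 0.026, 0.023]), 'grip_width': np.float64(1.0)}
scene 512.8575902213852 512.8575902213852 316.0894867669396 207.01208893446554 [1.1644 0.4376 1.1118] [0.4693 0.1353 0.2519 0.8355] ['image', 'z_map', 'fx', 'fy', 'cx', 'cy', 'position', 'rotation']
top 433.67450210705016 433.67450210705016 318.1225361079805 193.6581049318191 [0.4522 0.095  1.2836] [-0.7011 -0.0215  0.0286  0.7122] ['image', 'z_map', 'fx', 'fy', 'cx', 'cy', 'position', 'rotation']
```

View pics/scene0.png

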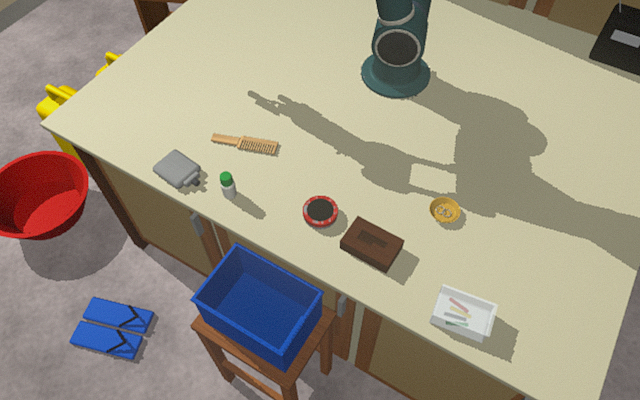

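View pics/top0.png

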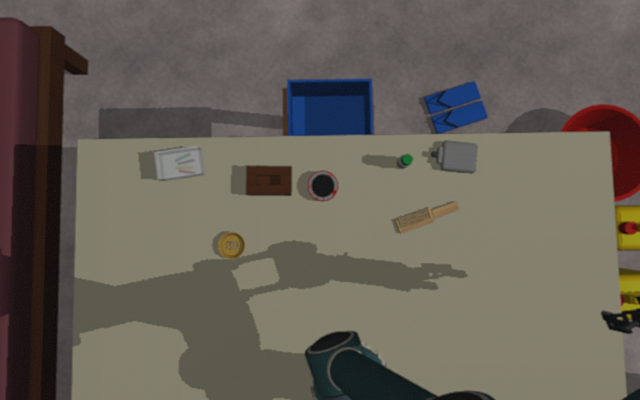

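The scene view shows the comb (245,143), flask, roll-on (228,185), tin (320,210), holder (372,243), dish (445,210), acrylic box (465,313) and blue bin (260,300). The top view shows the tin at (322,185), the holder at (270,180), the comb at (425,217) and the bin at (330,108). Next I'll measure these.

```bash
cat > h.py <<'E'
import numpy as np,cv2
from scipy.spatial.transform import Rotation as R
def rot(c):
    q=np.array(c["rotation"]);return R.from_quat([q[1],q[2],q[3],q[0]])
def ray(c,uv):
    uv=np.atleast_2d(uv).astype(float)
    d=np.c_[(uv[:,0]-c["cx"])/c["fx"],-(uv[:,1]-c["cy"])/c["fy"],-np.ones(len(uv))]
    return rot(c).apply(d)
def onz(c,uv,z):
    d=ray(c,uv);p=np.array(c["position"]);return p+d*((z-p[2])/d[:,2])[:,None]
def proj(c,P):
    q=rot(c).inv().apply(np.atleast_2d(P)-np.array(c["position"]))
    return np.c_[c["cx"]+c["fx"]*q[:,0]/-q[:,2],c["cy"]+c["fy"]*q[:,1]/q[:,2]]
def cloud(c):
    v,u=np.mgrid[0:400,0:640];uv=np.c_[u.ravel(),v.ravel()]
    return (np.array(c["position"])+ray(c,uv)*c["z_map"].ravel()[:,None]).reshape(400,640,3)
def rect(mask,c,z):
    cs=cv2.findContours(mask,cv2.RETR_EXTERNAL,cv2.CHAIN_APPROX_NONE)[0]
    k=max(cs,key=cv2.contourArea)[:,0,:]
    P=onz(c,k,z)[:,:2].astype(np.float32)*1000
    return cv2.minAreaRect(P),cv2.minEnclosingCircle(P),k
E
python3 - <<'E'
from h import *
for n in ["top","scene"]:
    c=dict(np.load(n+"0.npz"));im=c["image"];hsv=cv2.cvtColor(im,cv2.COLOR_RGB2HSV)
    C=cloud(c);z=C[:,:,2]
    print(n,"table z",np.median(z[np.abs(z)<.03]))
    for nm,b in {"top":dict(tin=(300,165,345,205),hold=(240,160,298,200),comb=(388,197,464,237),flask=(425,138,480,178),rollon=(392,150,415,170),dish=(212,230,247,262),acr=(150,140,208,183),bin=(282,75,377,134)),
     "scene":dict(tin=(300,190,340,230),hold=(338,215,405,272),comb=(205,128,284,158),rollon=(215,170,240,202),dish=(428,194,464,226),bin=(190,245,325,365))}[n].items():
        s=np.s_[b[1]:b[3],b[0]:b[2]];Z=z[s];X=C[s]
        print(nm,"hsv med",np.median(hsv[s].reshape(-1,3),0),"zpct",np.round(np.percentile(Z,[5,50,75,90,98]),4))
        m=(Z>.005)&(Z<.12)
        if m.sum()>10 and nm!="bin":print("  ",m.sum(),np.round(X[m].min(0),3),np.round(X[m].max(0),3))
    print("comb px",hsv[217,425] if n=="top" else hsv[145,250])
E
```

```text
top table z 0.0006964422617272703
tin hsv med [ 26.  44. 112.] zpct [-0.0028  0.0033  0.0253  0.0277  0.0303]
   778 [0.511 0.004 0.005] [0.628 0.135 0.033]
hold hsv med [ 11. 130.  62.] zpct [-0.0026  0.0153  0.0383  0.0405  0.0429]
   1373 [0.528 0.146 0.005] [0.645 0.311 0.049]
comb hsv med [ 25.  44. 132.] zpct [-0.0031  0.0017  0.0051  0.0098  0.0132]
   760 [ 0.412 -0.347  0.005] [ 0.529 -0.123  0.018]
flask hsv med [ 26.  19. 101.] zpct [-0.0026  0.0177  0.024   0.0262  0.0289]
   1227 [ 0.586 -0.401  0.005] [ 0.704 -0.238  0.034]
rollon hsv med [ 26.  44. 106.] zpct [-0.0027  0.0033  0.0578  0.0806  0.0833]
   200 [ 0.612 -0.206  0.005] [ 0.669 -0.142  0.085]
dish hsv med [ 21.  92. 119.] zpct [-0.0028  0.0033  0.0075  0.0135  0.0181]
   416 [0.349 0.295 0.005] [0.44  0.377 0.023]
acr hsv med [ 27.  17. 131.] zpct [-0.0029  0.0426  0.0493  0.0513  0.054 ]
   1457 [0.582 0.409 0.005] [0.71  0.575 0.058]
bin hsv med [109. 194.  88.] zpct [-0.7503 -0.2028 -0.1345 -0.0548 -0.0475]
comb px [ 18  88 113]
scene table z -0.0005500308563570755
tin hsv med [ 25.  47. 162.] zpct [-0.0034  0.0208  0.0247  0.0266  0.0287]
   928 [0.491 0.024 0.005] [0.612 0.114 0.031]
hold hsv med [ 17.  84. 102.] zpct [-0.0036  0.0104  0.0362  0.0386  0.0408]
   2029 [0.47  0.13  0.005] [0.636 0.292 0.043]
comb hsv med [ 25.  46. 211.] zpct [-0.004   0.0009  0.005   0.0091  0.012 ]
   580 [ 0.391 -0.354  0.005] [ 0.546 -0.138  0.016]
rollon hsv med [ 27.  45. 175.] zpct [-0.004   0.0023  0.0472  0.0781  0.0816]
   341 [ 0.581 -0.232  0.005] [ 0.652 -0.149  0.085]
dish hsv med [ 22. 104. 170.] zpct [-0.0038  0.002   0.0064  0.0126  0.017 ]
   356 [0.34  0.29  0.005] [0.435 0.375 0.02 ]
bin hsv med [110. 154. 116.] zpct [-0.7488 -0.2013 -0.0932 -0.0482  0.0008]
comb px [ 19 108 194]
```

```bash
python3 - <<'E'
import cv2
a=cv2.imread("pics/top0.png")[70:260,220:490];cv2.imwrite("pics/topc.png",cv2.resize(a,None,fx=2.9,fy=2.9,interpolation=cv2.INTER_NEAREST))
E
```

```text
(no output)
```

View pics/topc.png

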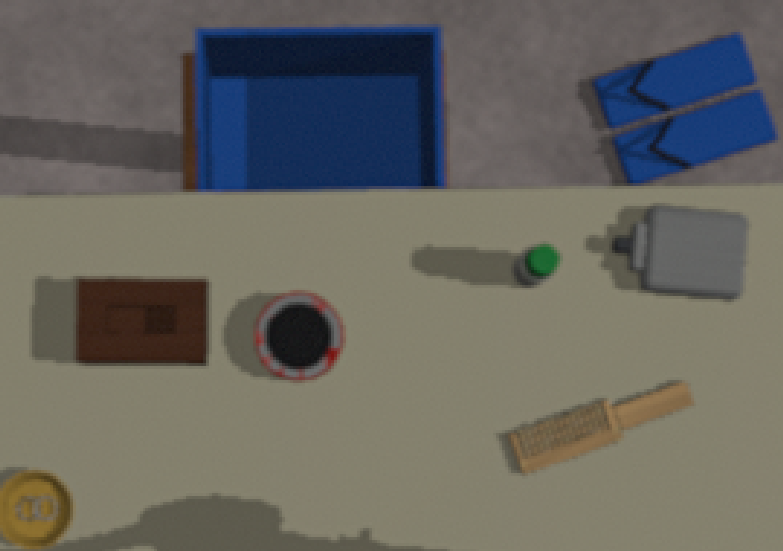

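The enlarged crop shows the tin between the holder's front and the bottle, with the bin straight beyond it (+x is up in the image). The comb's blade points left (+y) and slightly down. Next come exact fits.

```bash
cat > meas.py <<'E'
from h import *
def mk(c,b,f):
    hsv=cv2.cvtColor(c["image"],cv2.COLOR_RGB2HSV).astype(int);m=np.zeros((400,640),np.uint8)
    s=np.s_[b[1]:b[3],b[0]:b[2]];m[s]=f(hsv[s][...,0],hsv[s][...,1],hsv[s][...,2])*255
    return m
def comb(c,b,z=.009,smin=65):
    m=mk(c,b,lambda h,s,v:(s>smin)&(h<24)&(v>(60 )))
    m=cv2.morphologyEx(m,cv2.MORPH_CLOSE,np.ones((5,5)))
    r,_,k=rect(m,c,z);return m,r,k
E
python3 - <<'E'
from meas import *
T=dict(np.load("top0.npz"));S=dict(np.load("scene0.npz"))
vis=T["image"][:,:,::-1].copy();vs=S["image"][:,:,::-1].copy()
def show(v,k):
    for p in k: v[p[1],p[0]]=(255,0,255)
m,r,k=comb(T,(388,197,464,237));print("comb T",r);show(vis,k)
m,r,k=comb(S,(205,128,284,158));print("comb S",r);show(vs,k)
f=lambda h,s,v:(s>90)&(h<18)&(v<110)
for c,b,n,v in ((T,(240,160,298,200),"T",vis),):
    m=mk(c,b,f);r,_,k=rect(m,c,.038);print("hold",n,r,m.sum()/255);show(v,k)
# tin: black disc centre at z .025, and red
for c,b,n,v in ((T,(300,165,345,205),"T",vis),(S,(300,190,340,230),"S",vs)):
    m=mk(c,b,lambda h,s,vv:(vv<(60 if n=="T" else 90)));r,ci,k=rect(m,c,.025);print("disc",n,r,ci);show(v,k)
    C=cloud(c);z=C[:,:,2];mm=np.zeros_like(m);s=np.s_[b[1]:b[3],b[0]:b[2]];mm[s]=(z[s]>.016)*255
    r,ci,k=rect(mm,c,.025);print("tinz",n,r,ci)
C=cloud(S);z=C[:,:,2];hsv=cv2.cvtColor(S["image"],cv2.COLOR_RGB2HSV)
b=(338,215,405,272);mm=np.zeros((400,640),np.uint8);s=np.s_[b[1]:b[3],b[0]:b[2]];mm[s]=(z[s]>.031)*255
mm=cv2.morphologyEx(cv2.morphologyEx(mm,2,np.ones((3,3))),3,np.ones((7,7)))
r,_,k=rect(mm,S,.038);print("hold S",r);show(vs,k)
C=cloud(T);m=mk(T,(282,75,377,140),lambda h,s,v:(h>100)&(s>120));zz=C[...,2];rim=(m>0)&(abs(zz+.05)<.012)
print("rim",np.percentile(C[rim],[1,50,99],axis=0).round(3))
cv2.imwrite("pics/v1.png",cv2.resize(vis[140:260,230:480],None,fx=3,fy=3,interpolation=0))
cv2.imwrite("pics/v2.png",cv2.resize(vs[120:280,200:420],None,fx=3,fy=3,interpolation=0))
E
```

```text
comb T ((472.54046630859375, -238.40664672851562), (44.700164794921875, 191.91644287109375), 18.044742584228516)
comb S ((474.684814453125, -238.45298767089844), (50.24151611328125, 191.0245819091797), 18.213491439819336)
hold T ((582.1513061523438, 225.65182495117188), (127.15699768066406, 81.10114288330078), 89.1180648803711) 1268.0
disc T ((564.9712524414062, 68.46919250488281), (61.232791900634766, 61.42856979370117), 89.13704681396484) ((565.4297485351562, 68.99891662597656), 32.639854431152344)
tinz T ((566.467529296875, 66.99073791503906), (87.46625518798828, 87.76567840576172), 89.11045837402344) ((565.761474609375, 67.65799713134766), 44.859619140625)
disc S ((565.04541015625, 66.75364685058594), (63.204864501953125, 63.31019592285156), 31.133668899536133) ((564.8157348632812, 67.40543365478516), 32.77691650390625)
tinz S ((569.1224365234375, 70.66527557373047), (92.84839630126953, 86.17354583740234), 31.129060745239258) ((568.0677490234375, 71.38018035888672), 47.33060073852539)
hold S ((584.6365966796875, 226.0689697265625), (131.16903686523438, 87.62014770507812), 88.626708984375)
rim [[ 0.735 -0.092 -0.061]
 [ 0.897  0.047 -0.051]
 [ 0.908  0.173 -0.043]]
```

```bash
cat >> h.py <<'E'
def toolR(s):
    q=s["eef_rot"];return R.from_quat([q[1],q[2],q[3],q[0]])
def down(yaw_y):
    # tool x down, tool y at heading yaw_y(deg)
    a=np.deg2rad(yaw_y);y=np.array([np.cos(a),np.sin(a),0]);x=np.array([0,0,-1.]);return R.from_matrix(np.c_[x,y,np.cross(x,y)])
def delta(s,pos,Rt):
    r0=toolR(s);d=r0.inv().apply(np.array(pos)-s["position"])*1000
    w=np.rad2deg((r0.inv()*Rt).as_rotvec());return d.round(1),w.round(2)
E
python3 - <<'E'
from h import *
from rig import robot
s=robot.state();M=toolR(s).as_matrix();print(M.round(3))
for y in (90,-90):print(y,delta(s,[.47,.068,.18],down(y)))
E
```

```text
[[-0.001  0.363 -0.932]
 [ 0.002 -0.932 -0.363]
 [-1.    -0.002 -0.   ]]
90 (array([  19.1, -566.8, -462.5]), array([-1.587e+02, -1.600e-01,  2.000e-02]))
-90 (array([  19.1, -566.8, -462.5]), array([2.13e+01, 2.00e-02, 1.20e-01]))
```

View pics/v1.png

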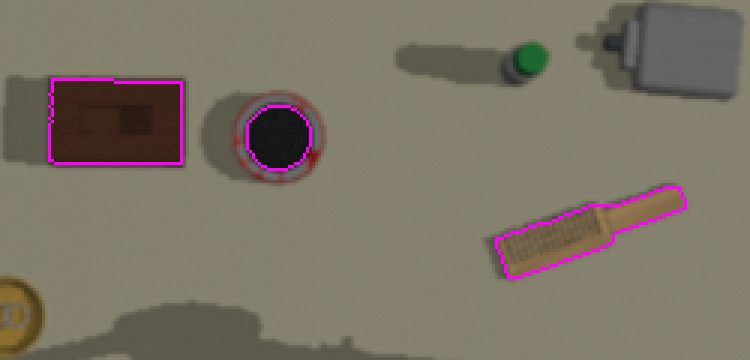

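View pics/v2.png

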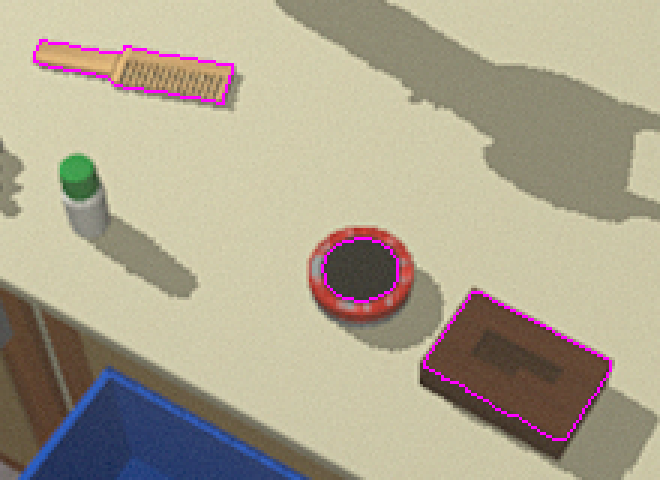

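The outlines sit on the objects. First I move behind the tin, with the jaws across y and open 50 mm so they cradle it.

Emit:
drive_tool:
  series:
    - [[50, 5, -47, -38, 2, 0, 0], [50, 8, -94, -77, 4, 0, 0], [50, 10, -142, -115, 6, 0, 0], [50, 12, -189, -154, 8, 0, 0], [50, 14, -236, -192, 10, 0, 0], [50, 16, -283, -231, 12, 0, 0], [50, 18, -331, -269, 14, 0, 0], [50, 19, -378, -308, 15, 0, 0], [50, 19, -425, -346, 17, 0, 0], [50, 19, -472, -385, 19, 0, 0], [50, 19, -520, -423, 21, 0, 0], [50, 19, -567, -462.5, 21.3, 0, 0], [50, 19, -567, -462.5, 21.3, 0, 0], [50, 19, -567, -462.5, 21.3, 0, 0], [50, 69, -567, -462.5, 21.3, 0, 0], [50, 119, -567, -462.5, 21.3, 0, 0], [50, 119, -567, -462.5, 21.3, 0, 0]]

```text
time: 2.22
position: [0.4651, 0.0652, 0.076]
eef_rot: [0.001, -0.703, 0.001, 0.711]
force: [0.0, -0.3, -0.4]
grip_width: 0.583
```

```bash
python3 - <<'E'
from h import *
from rig import robot
s=robot.state();print(s["time"],s["position"],s["grip_width"],s["force"],s["joint_positions"].round(2))
print(delta(s,[.47,.067,.01],down(-90)))
c=robot.capture("wrist");cv2.imwrite("pics/w1.png",c["image"][:,:,::-1])
E
```

```text
2.225 [0.46506696 0.06523356 0.07600042] 0.5827563499293754 [ 0.04227679 -0.29679856 -0.41137854] [ 0.09 -0.    2.15 -0.    1.01  1.66]
(array([65.9, -1.9, -5.6]), array([-0.15,  0.59, -0.07]))
```

View pics/w1.png

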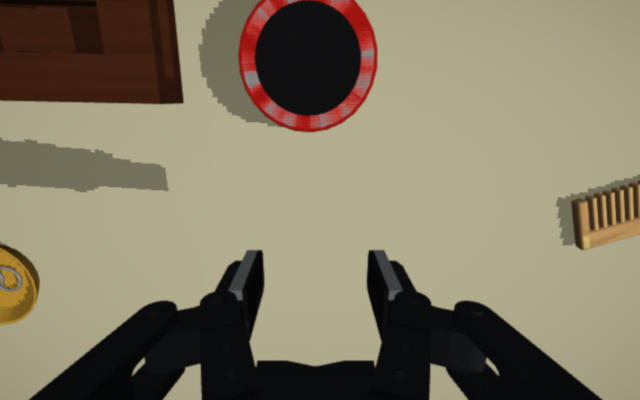

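The wrist view has the tin (308,58) centred ahead of the jaws (gap centre x≈316). I lower and then push along +x, which is tool −z.

Emit:
drive_tool:
  series:
    - [[50, 40, -2, 0, 0, 0.5, 0], [50, 69, -2, 0, 0, 0.5, 0], [50, 69, -2, 0, 0, 0.5, 0], [50, 69, -2, -15, 0, 0.5, 0], [50, 69, -2, -30, 0, 0.5, 0], [50, 69, -2, -42, 0, 0.5, 0], [50, 69, -2, -52, 0, 0.5, 0], [50, 69, -2, -62, 0, 0.5, 0], [50, 69, -2, -75, 0, 0.5, 0], [50, 69, -2, -90, 0, 0.5, 0], [50, 69, -2, -105, 0, 0.5, 0], [50, 69, -2, -120, 0, 0.5, 0]]

```text
time: 3.78
position: [0.5912, 0.0694, 0.011]
eef_rot: [0.0, 0.71, 0.0, -0.704]
force: [0.5, 0.2, -0.2]
grip_width: 0.584
```

```bash
python3 - <<'E'
from h import *
from rig import robot
s=robot.state();print(s["time"],s["position"],s["grip_width"],s["force"],s["joint_positions"].round(2))
c=robot.capture("wrist");a=c["image"];t=robot.capture("scene")["image"]
cv2.imwrite("pics/w2.png",np.hstack([a[:, ::1],t])[::1,:,::-1][:, :]);cv2.imwrite("pics/w2.png",cv2.resize(np.hstack([a,t])[:,:,::-1],(800,250)))
E
```

```text
3.775 [0.59122999 0.06939884 0.01103132] 0.5841083474711536 [ 0.46104396  0.21638637 -0.24703798] [ 0.08  0.29  1.95 -0.    0.9   1.65]
```

View pics/w2.png

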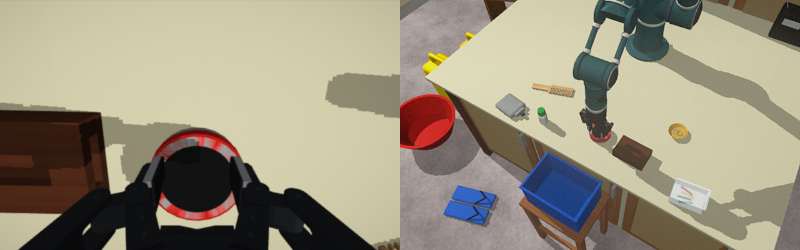

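The tin is nested between the fingertips (left image, around (195,180)). I push on over the edge.

Emit:
drive_tool:
  series:
    - [[50, 2, 0, -15, 0, 0, 0], [50, 2, 0, -32, 0, 0, 0], [50, 2, 0, -52, 0, 0, 0], [50, 2, 0, -75, 0, 0, 0], [50, 2, 0, -100, 0, 0, 0], [50, 2, 0, -128, 0, 0, 0], [50, 0, 0, -150, 0, 0, 0], [50, 0, 0, -150, 0, 0, 0], [50, 0, 0, -150, 0, 0, 0], [50, 0, 0, -150, 0, 0, 0]]

```text
time: 5.12
position: [0.7389, 0.0694, 0.0119]
eef_rot: [0.0, 0.71, 0.0, -0.705]
force: [0.3, -0.5, -0.0]
grip_width: 0.582
```

```bash
python3 - <<'E'
from h import *
from rig import robot
s=robot.state();print(s["time"],s["position"],s["grip_width"],s["force"],s["joint_positions"].round(2))
c=robot.capture("wrist");a=c["image"];t=robot.capture("scene")["image"]
cv2.imwrite("pics/w3.png",cv2.resize(np.hstack([a,t])[:,:,::-1],(800,250)))
E
```

```text
5.125 [0.73887375 0.06941331 0.01193455] 0.5818369974783035 [ 0.25679216 -0.53541079 -0.01884795] [ 0.06  0.53  1.6  -0.    1.    1.63]
```

View pics/w3.png

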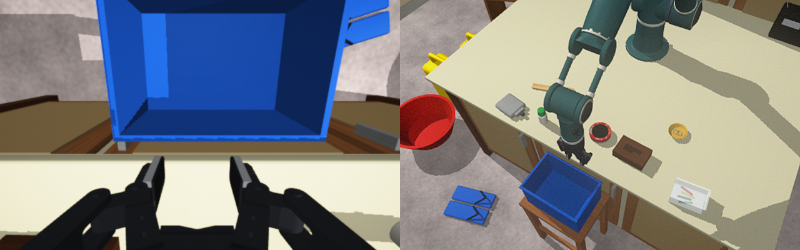

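The push missed: the tin still stands at its original place and the fingertips passed just above it. Half open, the pads stand farther back than I allowed for. I go up and back and re-measure.

Emit:
drive_tool:
  series:
    - [[40, -30, 0, 0, 0, 0, 0], [40, -60, 0, 0, 0, 0.3, 0], [40, -60, 0, 60, 0, 0.5, 0], [40, -60, 0, 120, 0, 0.5, 0], [40, -60, 0, 180, 0, 0.5, 0], [40, -60, 0, 240, 0, 0.5, 0], [40, -60, 0, 280, 0, 0.5, 0], [40, -60, 0, 280, 0, 0.5, 0], [40, -60, 0, 280, 0, 0.5, 0], [40, -20, 0, 280, 0, 0.5, 0], [40, -5, 0, 280, 0, 0.5, 0], [40, -5, 0, 280, 0, 0.5, 0]]

```text
time: 6.72
position: [0.4594, 0.0693, 0.0137]
eef_rot: [0.0, 0.712, -0.0, -0.702]
force: [-0.8, 0.3, -0.2]
grip_width: 0.465
```

```bash
python3 - <<'E'
from meas import *
from rig import robot
s=robot.state();print(s["time"],s["position"],s["eef_rot"],s["grip_width"],s["force"],s["joint_positions"].round(2))
c=robot.capture("wrist");a=c["image"];S=robot.capture("scene");t=S["image"]
m=mk(S,(300,190,340,230),lambda h,s,vv:vv<90);print(rect(m,S,.025)[:2])
cl=cloud(c);print(c["position"])
# finger tips heights seen by wrist cam
dk=(a.max(2)<75)
print(delta(s,[.47,.067,.004],down(-90)))
cv2.imwrite("pics/w4.png",cv2.resize(np.hstack([a,t])[:,:,::-1],(800,250)))
np.savez("w4.npz",**c)
E
```

```text
6.725 [0.45940057 0.06926831 0.01372203] [ 6.39608959e-05  7.12099506e-01 -1.44895143e-04 -7.02078535e-01] 0.4654026782358019 [-0.7626183   0.32632139 -0.24924695] [ 0.1   0.06  2.22 -0.    0.85  1.67]
(((565.0460205078125, 66.75404357910156), (63.20637512207031, 63.31019592285156), 31.133668899536133), ((564.7068481445312, 67.39820098876953), 32.783485412597656))
[0.53272603 0.06980086 0.19018443]
(array([  9.9,   2.3, -10.5]), array([-0.01, -0.81, -0.02]))
```

View pics/w4.png

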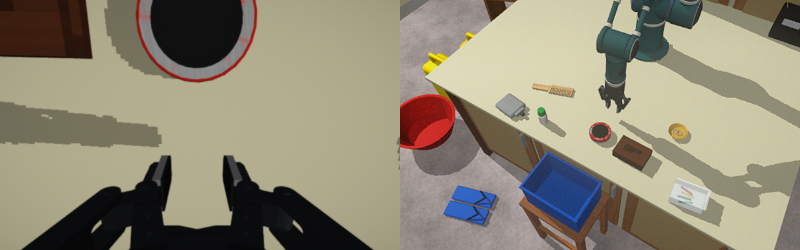

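The tin is unmoved, at (565,67) mm. I read the real fingertip height from the wrist depth.

```bash
python3 - <<'E'
from h import *
c=dict(np.load("w4.npz"));C=cloud(c);a=c["image"]
for r in (250,256,262,270,280,290,300):
    u=np.arange(240,410,8);print(r,[(int(x),round(float(C[r,x,0]),3),round(float(C[r,x,1]),3),round(float(C[r,x,2]),3)) for x in u if C[r,x,2]>.008 ])
E
```

```text
250 [(264, 0.47, 0.093, 0.054), (272, 0.47, 0.09, 0.054), (360, 0.47, 0.049, 0.053), (368, 0.471, 0.046, 0.055)]
256 [(256, 0.47, 0.096, 0.061), (264, 0.47, 0.092, 0.06), (272, 0.467, 0.09, 0.054), (360, 0.469, 0.05, 0.057), (368, 0.47, 0.047, 0.06)]
262 [(248, 0.466, 0.1, 0.058), (256, 0.47, 0.095, 0.066), (264, 0.47, 0.092, 0.066), (272, 0.465, 0.09, 0.055), (360, 0.466, 0.05, 0.059), (368, 0.47, 0.047, 0.066), (376, 0.47, 0.044, 0.066), (384, 0.466, 0.039, 0.059)]
270 [(240, 0.466, 0.102, 0.066), (248, 0.465, 0.099, 0.064), (256, 0.47, 0.094, 0.073), (264, 0.47, 0.091, 0.073), (272, 0.462, 0.09, 0.057), (360, 0.463, 0.05, 0.059), (368, 0.47, 0.049, 0.074), (376, 0.47, 0.045, 0.073), (384, 0.466, 0.04, 0.065), (392, 0.466, 0.037, 0.065)]
280 [(240, 0.466, 0.1, 0.074), (248, 0.47, 0.095, 0.081), (256, 0.47, 0.092, 0.081), (264, 0.469, 0.09, 0.078), (272, 0.457, 0.09, 0.058), (360, 0.459, 0.05, 0.061), (368, 0.47, 0.05, 0.08), (376, 0.47, 0.047, 0.081), (384, 0.47, 0.044, 0.08), (392, 0.466, 0.039, 0.073)]
290 [(240, 0.472, 0.096, 0.091), (248, 0.471, 0.094, 0.089), (256, 0.469, 0.092, 0.086), (264, 0.465, 0.09, 0.079), (272, 0.452, 0.09, 0.059), (360, 0.454, 0.05, 0.062), (368, 0.466, 0.05, 0.082), (376, 0.468, 0.047, 0.085), (384, 0.471, 0.045, 0.089), (392, 0.472, 0.043, 0.091), (400, 0.473, 0.041, 0.092)]
300 [(240, 0.471, 0.095, 0.096), (248, 0.471, 0.093, 0.095), (256, 0.465, 0.091, 0.087), (264, 0.461, 0.09, 0.08), (272, 0.533, 0.07, 0.19), (360, 0.45, 0.05, 0.063), (368, 0.462, 0.05, 0.083), (376, 0.466, 0.048, 0.087), (384, 0.471, 0.047, 0.095), (392, 0.471, 0.044, 0.095), (400, 0.471, 0.042, 0.096), (408, 0.471, 0.039, 0.095)]
```

```bash
python3 - <<'E'
from h import *
from rig import robot
print(robot.hold_point_z)
c=dict(np.load("w4.npz"));C=cloud(c)
print("wrist table",[C[r,u].round(3) for r,u in ((100,100),(180,318),(230,318),(200,500),(60,500))], "tin top",C[20,318].round(3))
s=robot.state();print(s["position"])
S=robot.capture("scene");D=cloud(S)
m=(abs(D[...,0]-.46)<.05)&(abs(D[...,1]-.068)<.06)&(D[...,2]>.012)
P=D[m];print(m.sum(),P[np.argsort(P[:,2])[:12]].round(3))
v,u=np.where(m);print(u.min(),u.max(),v.min(),v.max())
cv2.imwrite("pics/s5.png",cv2.resize(S["image"][60:260,240:460,::-1],None,fx=3,fy=3))
E
```

```text
0.0187
wrist table [array([0.537, 0.191, 0.   ]), array([ 0.491,  0.068, -0.   ]), array([0.459, 0.068, 0.   ]), array([ 0.479, -0.043, -0.   ]), array([ 0.557, -0.03 ,  0.001])] tin top [0.571 0.069 0.026]
[0.46110457 0.0694562  0.01546881]
5400 [[0.453 0.046 0.045]
 [0.466 0.048 0.048]
 [0.465 0.094 0.048]
 [0.452 0.048 0.049]
 [0.47  0.044 0.053]
 [0.456 0.048 0.054]
 [0.468 0.048 0.054]
 [0.47  0.094 0.055]
 [0.464 0.049 0.055]
 [0.464 0.099 0.055]
 [0.47  0.047 0.056]
 [0.469 0.043 0.056]]
314 384 26 181
```

View pics/s5.png

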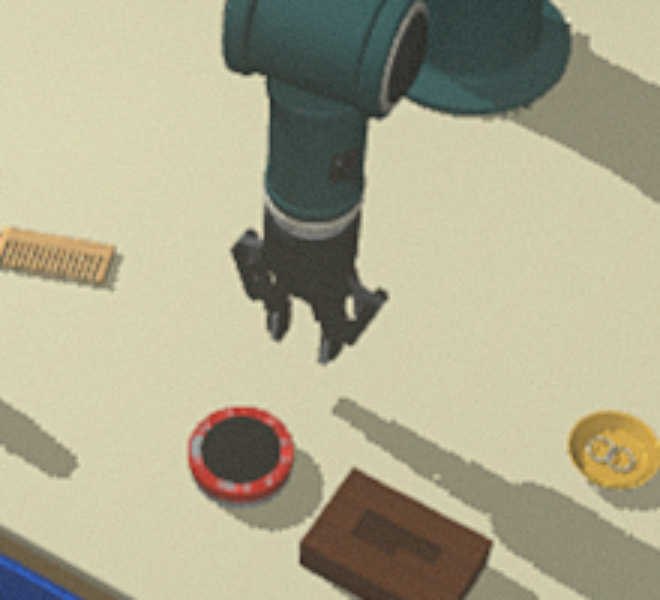

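Both cameras put the fingertips at z≈0.047, while the state reports the TCP at 0.015. The ledge reads 0 and the tin top 0.026 in the same depth maps, so the cameras hold up, and I'll steer height by camera and force. I lower in small steps.

Emit:
drive_tool:
  series:
    - [[40, 8, 0, 0, 0, -0.8, 0], [40, 16, 0, 0, 0, -0.8, 0], [40, 20, 0, 0, 0, -0.8, 0], [40, 20, 0, 0, 0, -0.8, 0]]

```text
time: 7.38
position: [0.4597, 0.0693, -0.0057]
eef_rot: [0.0, 0.708, -0.0, -0.706]
force: [-0.6, 0.2, 0.4]
grip_width: 0.466
```

```bash
cat > tip.py <<'E'
from h import *
from rig import robot
def tips(w=.06,lo=.004):
    s=robot.state();p=s["position"];print(s["time"],p.round(4),s["eef_rot"].round(4),s["force"].round(1),round(float(s["grip_width"]),3))
    for n in("wrist","scene"):
        c=robot.capture(n);D=cloud(c)
        m=(abs(D[...,0]-p[0])<.03)&(abs(D[...,1]-p[1])<w)&(D[...,2]>lo)
        if n=="wrist":m[:200]=0
        dk=c["image"].max(2)<90;m&=dk
        P=D[m];print(n,m.sum(),P[np.argsort(P[:,2])[:6]].round(3).tolist())
E
python3 -c "
from tip import *
tips()"
```

```text
7.375 [ 0.4597  0.0693 -0.0057] [ 1.000e-04  7.078e-01 -0.000e+00 -7.064e-01] [-0.6  0.2  0.4] 0.466
wrist 37777 [[0.463, 0.05, 0.028], [0.464, 0.05, 0.028], [0.465, 0.05, 0.029], [0.46, 0.05, 0.029], [0.463, 0.05, 0.029], [0.461, 0.05, 0.029]]
scene 1861 [[0.466, 0.048, 0.034], [0.465, 0.095, 0.036], [0.457, 0.048, 0.037], [0.461, 0.048, 0.038], [0.467, 0.045, 0.039], [0.468, 0.088, 0.039]]
```

Emit:
drive_tool:
  series:
    - [[40, 8, 0, 0, 0, -0.2, 0], [40, 14, 0, 0, 0, -0.2, 0], [40, 17, 0, 0, 0, -0.2, 0], [40, 17, 0, 0, 0, -0.2, 0]]

```text
time: 7.98
position: [0.4601, 0.0694, -0.0225]
eef_rot: [-0.0, -0.707, 0.0, 0.707]
force: [-0.1, -0.1, -0.1]
grip_width: 0.466
```

```bash
python3 -c "
from tip import *
tips()"
```

```text
7.975 [ 0.4601  0.0694 -0.0225] [-1.000e-04 -7.068e-01  0.000e+00  7.074e-01] [-0.1 -0.1 -0.1] 0.466
wrist 37765 [[0.465, 0.05, 0.011], [0.463, 0.09, 0.011], [0.464, 0.05, 0.012], [0.465, 0.05, 0.012], [0.461, 0.05, 0.012], [0.463, 0.09, 0.013]]
scene 1701 [[0.459, 0.047, 0.017], [0.464, 0.096, 0.018], [0.47, 0.09, 0.02], [0.466, 0.048, 0.021], [0.455, 0.048, 0.022], [0.47, 0.048, 0.022]]
```

The tips are at z≈0.011 now. I push gently at first and then check.

Emit:
drive_tool:
  series:
    - [[40, 0, 1.5, -15, 0, 0, 0], [40, 0, 1.5, -30, 0, 0, 0], [40, 0, 1.5, -40, 0, 0, 0], [40, 0, 1.5, -50, 0, 0, 0], [40, 0, 1.5, -60, 0, 0, 0], [40, 0, 1.5, -72, 0, 0, 0], [40, 0, 1.5, -85, 0, 0, 0], [40, 0, 1.5, -100, 0, 0, 0], [40, 0, 1.5, -110, 0, 0, 0], [40, 0, 1.5, -115, 0, 0, 0]]

```text
time: 9.32
position: [0.5764, 0.0679, -0.022]
eef_rot: [-0.0, 0.707, -0.0, -0.707]
force: [-1.2, 0.2, 0.4]
grip_width: 0.466
```

```bash
python3 - <<'E'
from tip import *
tips()
c=robot.capture("wrist");a=c["image"];t=robot.capture("scene")["image"]
cv2.imwrite("pics/w6.png",cv2.resize(np.hstack([a,t])[:,:,::-1],(800,250)))
E
```

```text
9.325 [ 0.5764  0.0679 -0.022 ] [-0.      0.7072 -0.     -0.707 ] [-1.2  0.2  0.4] 0.466
wrist 38706 [[0.579, 0.048, 0.012], [0.577, 0.048, 0.013], [0.58, 0.048, 0.013], [0.578, 0.048, 0.013], [0.578, 0.048, 0.013], [0.579, 0.048, 0.013]]
scene 1756 [[0.604, 0.083, 0.018], [0.602, 0.059, 0.018], [0.6, 0.075, 0.019], [0.582, 0.093, 0.019], [0.601, 0.084, 0.02], [0.605, 0.069, 0.021]]
```

View pics/w6.png

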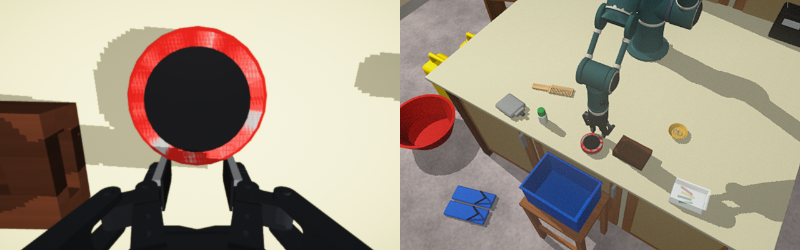

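The tin is now cradled against the fingertips (wrist view around (197,95)) and moving. I continue over the edge.

Emit:
drive_tool:
  series:
    - [[40, 0, 0, -12, 0, 0, 0], [40, 0, 0, -27, 0, 0, 0], [40, 0, 0, -45, 0, 0, 0], [40, 0, 0, -65, 0, 0, 0], [40, 0, 0, -90, 0, 0, 0], [40, 0, 0, -118, 0, 0, 0], [40, 0, 0, -145, 0, 0, 0], [40, 0, 0, -155, 0, 0, 0], [40, 0, 0, -155, 0, 0, 0], [40, 0, 0, -155, 0, 0, 0], [40, 0, 0, -155, 0, 0, 0]]

```text
time: 10.9
position: [0.7294, 0.068, -0.0222]
eef_rot: [-0.0, -0.707, -0.0, 0.707]
force: [0.6, 0.8, -0.1]
grip_width: 0.469
```

```bash
python3 - <<'E'
from tip import *
s=robot.state();print(s["time"],s["position"],s["force"],delta(s,[.4915,-.295,.06],down(18)))
c=robot.capture("wrist");a=c["image"];t=robot.capture("scene")["image"]
cv2.imwrite("pics/w7.png",cv2.resize(np.hstack([a,t])[:,:,::-1],(800,250)))
E
```

```text
10.9 [ 0.72943755  0.06797557 -0.02222301] [ 0.5553018   0.80331402 -0.10328194] (array([-82. , 362.9, 238.1]), array([-1.0799e+02,  4.0000e-02,  5.0000e-02]))
```

View pics/w7.png

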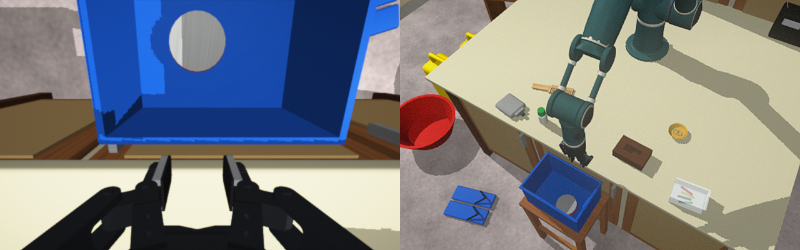

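The tin lies in the bin (scene view around (566,205), upside down on the bin floor). Next I go up and across to above the comb handle.

Emit:
drive_tool:
  series:
    - [[60, -60, 0, 0, 0, 0, 0], [60, -120, 0, 0, 0, 0, 0], [60, -140, 0, 0, -5, 0, 0], [60, -140, 36, 24, -15, 0, 0], [60, -140, 73, 48, -25, 0, 0], [60, -140, 109, 71, -35, 0, 0], [60, -140, 145, 95, -45, 0, 0], [60, -140, 181, 119, -55, 0, 0], [60, -140, 218, 143, -65, 0, 0], [60, -140, 254, 167, -75, 0, 0], [60, -140, 290, 190, -85, 0, 0], [60, -140, 326, 214, -95, 0, 0], [60, -140, 363, 238, -105, 0, 0], [60, -140, 363, 238, -108, 0, 0], [60, -140, 363, 238, -108, 0, 0], [60, -140, 363, 238, -108, 0, 0]]

```text
time: 13.0
position: [0.4926, -0.2947, 0.118]
eef_rot: [0.572, 0.416, 0.572, -0.416]
force: [0.4, 0.3, -1.1]
grip_width: 0.701
```

```bash
python3 - <<'E'
from meas import *
from rig import robot
s=robot.state();print(s["time"],s["position"],s["eef_rot"].round(4),s["force"].round(1),s["joint_positions"].round(2))
c=robot.capture("wrist");S=robot.capture("scene");np.savez("w8.npz",**c)
hsv=cv2.cvtColor(c["image"],cv2.COLOR_RGB2HSV);C=cloud(c);z=C[...,2]
m=((hsv[...,1]>70)&(hsv[...,0]<24)&(z>.004)&(z<.014)).astype(np.uint8)*255
m=cv2.morphologyEx(m,3,np.ones((7,7)))
r,_,k=rect(m,c,.009);print("wrist comb",r)
vis=c["image"][:,:,::-1].copy();cv2.drawContours(vis,[k.reshape(-1,1,2)],-1,(255,0,255),1)
cv2.imwrite("pics/w8.png",vis)
m,r,k=comb(S,(205,128,284,158));print("scene comb",r)
E
```

```text
13.0 [ 0.49256013 -0.29467658  0.11802689] [ 0.572   0.4157  0.572  -0.4157] [ 0.4  0.3 -1.1] [-0.58  0.14  1.91  0.    1.09 -0.9 ]
wrist comb ((474.5414733886719, -237.964111328125), (43.775360107421875, 185.8309783935547), 18.51990509033203)
scene comb ((474.9243469238281, -238.4351806640625), (49.811744689941406, 190.925048828125), 18.495471954345703)
```

View pics/w8.png

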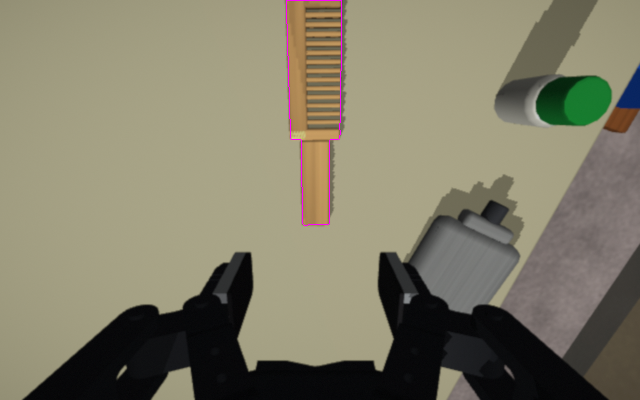

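The wrist view has the handle (302–328, 140–225) centred between the jaws, and its fit agrees with the others to 1–2 mm. I lower with a 36 mm opening.

Emit:
drive_tool:
  series:
    - [[36, 40, 0, 0, -0.5, 0, 0], [36, 80, 0, -1, -0.5, 0, 0], [36, 110, 0, -1, -0.5, 0, 0], [36, 120, 0, -1, -0.5, 0, 0], [36, 120, 0, -1, -0.5, 0, 0], [36, 120, 0, -1, -0.5, 0, 0]]

```text
time: 13.85
position: [0.4936, -0.2949, -0.0004]
eef_rot: [0.575, 0.413, 0.573, -0.413]
force: [0.5, -0.4, 0.5]
grip_width: 0.421
```

```bash
python3 - <<'E'
from tip import *
tips()
s=robot.state();print(delta(s,[.4936,-.295,s["position"][2]],down(18.4)))
c=robot.capture("wrist");cv2.imwrite("pics/w9.png",c["image"][:,:,::-1])
E
```

```text
13.85 [ 4.936e-01 -2.949e-01 -4.000e-04] [ 0.5749  0.4131  0.5729 -0.413 ] [ 0.5 -0.4  0.5] 0.421
wrist 17444 [[0.509, -0.281, 0.033], [0.509, -0.282, 0.033], [0.51, -0.284, 0.033], [0.513, -0.295, 0.033], [0.513, -0.294, 0.033], [0.509, -0.282, 0.033]]
scene 1683 [[0.474, -0.302, 0.035], [0.473, -0.299, 0.035], [0.47, -0.301, 0.036], [0.473, -0.295, 0.038], [0.478, -0.305, 0.041], [0.47, -0.3, 0.041]]
(array([0., 0., 0.]), array([ 0.1 ,  0.14, -0.11]))
```

View pics/w9.png

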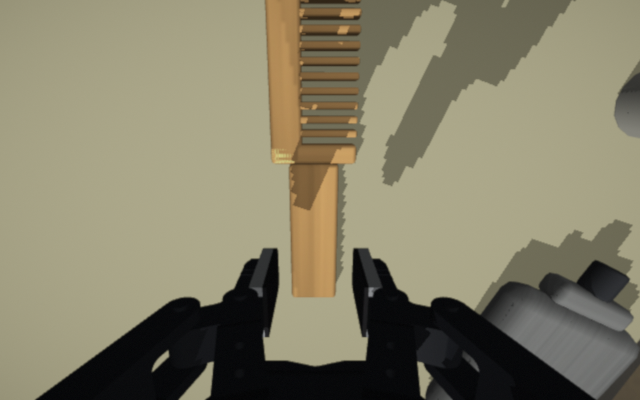

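The handle is centred between the pads, tips at z≈0.033. I lower by 28 mm in short rows.

Emit:
drive_tool:
  series:
    - [[36, 10, 0, 0, 0, 0, 0], [36, 19, 0, 0, 0, 0, 0], [36, 25, 0, 0, 0, 0, 0], [36, 28, 0, 0, 0, 0, 0], [36, 28, 0, 0, 0, 0, 0]]

```text
time: 14.62
position: [0.4919, -0.294, -0.0305]
eef_rot: [0.574, 0.413, 0.574, -0.413]
force: [0.7, -0.1, 1.1]
grip_width: 0.424
```

```bash
python3 - <<'E'
from tip import *
tips(lo=.0025)
E
```

```text
14.625 [ 0.4919 -0.294  -0.0305] [ 0.5736  0.4131  0.5742 -0.4131] [ 0.7 -0.1  1.1] 0.424
wrist 17575 [[0.512, -0.294, 0.003], [0.512, -0.294, 0.003], [0.507, -0.281, 0.003], [0.512, -0.295, 0.004], [0.508, -0.282, 0.004], [0.507, -0.28, 0.004]]
scene 1542 [[0.475, -0.3, 0.007], [0.474, -0.304, 0.008], [0.47, -0.296, 0.009], [0.473, -0.294, 0.009], [0.472, -0.298, 0.01], [0.476, -0.295, 0.011]]
```

Emit:
drive_tool:
  series:
    - [[30, 0, 0, 0, 0, 0, 0], [27, -0.5, 0, 0, 0, 0, 0], [20, -0.5, 0, 0, 0, 0, 0], [10, -0.5, 0, 0, 0, 0, 0], [0, -0.5, 0, 0, 0, 0, 0], [0, -0.5, 0, 0, 0, 0, 0], [0, -0.5, 0, 0, 0, 0, 0], [0, -0.5, 0, 0, 0, 0, 0]]

```text
time: 15.72
position: [0.4926, -0.2944, -0.0289]
eef_rot: [0.574, 0.413, 0.574, -0.413]
force: [-0.9, 1.1, 4.9]
grip_width: 0.279
```

Emit:
drive_tool:
  series:
    - [[0, -10, 0, 0, 0, 0, 0], [0, -20, 0, 0, 0, 0, 0], [0, -30, 0, 0, 0, 0, 0], [0, -40, 0, 0, 0, 0, 0], [0, -40, 0, 0, 0, 0, 0]]

```text
time: 16.35
position: [0.4932, -0.2948, 0.0119]
eef_rot: [0.575, 0.413, 0.573, -0.413]
force: [0.9, -0.7, -1.0]
grip_width: 0.276
```

```bash
python3 - <<'E'
from tip import *
tips(lo=.0025)
c=robot.capture("wrist");a=c["image"];S=robot.capture("scene");np.savez("w10.npz",**c);np.savez("s10.npz",**S)
cv2.imwrite("pics/w10.png",cv2.resize(np.hstack([a[:,120:520],cv2.resize(S["image"][90:190,190:290],(400,400))])[:,:,::-1],(800,400)))
E
```

```text
16.35 [ 0.4932 -0.2948  0.0119] [ 0.5748  0.4131  0.573  -0.4131] [ 0.9 -0.7 -1. ] 0.276
wrist 18961 [[0.477, -0.284, 0.047], [0.473, -0.271, 0.048], [0.476, -0.281, 0.048], [0.474, -0.275, 0.048], [0.476, -0.282, 0.048], [0.476, -0.281, 0.048]]
scene 1664 [[0.478, -0.3, 0.048], [0.479, -0.295, 0.052], [0.507, -0.284, 0.052], [0.476, -0.29, 0.053], [0.478, -0.299, 0.053], [0.48, -0.301, 0.054]]
```

View pics/w10.png

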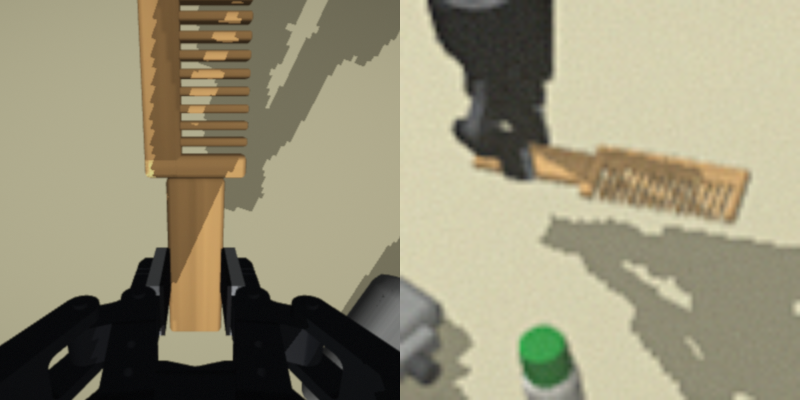

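The comb is held and lifted, with both views showing it level. I check its pitch, then carry it to just before the holder.

```bash
cat > inh.py <<'E'
from h import *
def combfit(c,s,off=None):
    """comb top points in tool frame from wrist cam; plane + centreline"""
    C=cloud(c);hsv=cv2.cvtColor(c["image"],cv2.COLOR_RGB2HSV).astype(int)
    P=toolR(s).inv().apply((C-s["position"]).reshape(-1,3)).reshape(400,640,3)*1000
    m=(hsv[...,1]>70)&(hsv[...,0]<24)&(abs(P[...,1])<45)&(P[...,0]<0)&(P[...,0]>-60)
    m=cv2.morphologyEx(m.astype(np.uint8),2,np.ones((3,3)))>0
    Q=P[m];A=np.c_[Q[:,1:],np.ones(len(Q))]
    for _ in range(4):
        co=np.linalg.lstsq(A,Q[:,0],rcond=None)[0];e=Q[:,0]-A@co;k=abs(e)<3;Q=Q[k];A=A[k]
    print("top plane x=%.4f y %+.4f z %+.2f (tool mm)"%tuple(co),len(Q),"rms",e.std().round(2))
    for lo in range(int(Q[:,2].min())//10*10,int(Q[:,2].max())+10,10):
        q=Q[(Q[:,2]>=lo)&(Q[:,2]<lo+10)]
        if len(q)>20: print(lo,len(q),"y",np.percentile(q[:,1],[1,99]).round(1),"x",np.median(q[:,0]).round(1))
    return m
E
python3 - <<'E'
from inh import *
from rig import robot
s=robot.state();c=dict(np.load("w10.npz"))
combfit(c,s)
z=s["position"][2]+.06
print(delta(s,[.583,-.075,z],down(0)))
E
```

```text
top plane x=0.0161 y -0.0080 z -38.88 (tool mm) 22336 rms 0.75
-120 507 y [-20.7  21.7] x -38.0
-110 2673 y [-20.6  22.1] x -38.1
-100 2111 y [-20.6  22.1] x -38.2
-90 2159 y [-20.5  22.1] x -38.3
-80 1857 y [-20.6  22. ] x -38.3
-70 1917 y [-20.5  22.1] x -38.3
-60 1847 y [-20.5  22.1] x -38.5
-50 1702 y [-19.9  21.7] x -38.5
-40 1258 y [-11.7  13.7] x -38.7
-30 1157 y [-11.6  13.5] x -38.8
-20 1102 y [-11.7  13.4] x -38.8
-10 994 y [-10.8  12.9] x -38.9
0 922 y [-10.7  12.8] x -38.9
10 911 y [-11.   13.1] x -38.9
20 882 y [-11.6  13.7] x -38.9
30 337 y [-11.4  13.4] x -38.8
(array([ -60. ,  155.9, -178.7]), array([18.5 , -0.03,  0.04]))
```

The comb is level in hand (0.5° sag), centred within 1 mm, with its tip 156 mm ahead of the tool axis and its mid-height 34 mm behind the nominal TCP. I go up and across.

Emit:
drive_tool:
  series:
    - [[0, -40, 0, 0, 0, 0, 0], [0, -80, 0, 0, 0, 0, 0], [0, -80, 20, -22, 2, 0, 0], [0, -80, 40, -45, 5, 0, 0], [0, -80, 60, -67, 7, 0, 0], [0, -80, 80, -90, 10, 0, 0], [0, -80, 100, -112, 13, 0, 0], [0, -80, 120, -135, 15, 0, 0], [0, -80, 140, -160, 18, 0, 0], [0, -80, 156, -179, 18.5, 0, 0], [0, -80, 156, -179, 18.5, 0, 0], [0, -80, 156, -179, 18.5, 0, 0], [0, -80, 156, -179, 18.5, 0, 0]]

```text
time: 18.18
position: [0.5829, -0.0757, 0.0902]
eef_rot: [-0.5, -0.5, -0.5, 0.5]
force: [0.6, -0.4, -0.8]
grip_width: 0.28
```

```bash
python3 - <<'E'
from inh import *
from rig import robot
s=robot.state();print(s["time"],s["position"],s["eef_rot"].round(4),s["force"].round(1))
for n in ("wrist","top","scene"):
    c=robot.capture(n);np.savez(n+"11.npz",**c);cv2.imwrite(f"pics/{n}11.png",c["image"][:,:,::-1])
    if n=="wrist": combfit(c,s)
E
```

```text
18.175 [ 0.58287176 -0.07569465  0.09019472] [-0.4997 -0.5    -0.4999  0.5004] [ 0.6 -0.4 -0.8]
top plane x=0.0170 y -0.0071 z -38.27 (tool mm) 22322 rms 0.76
-120 615 y [-21.3  20.8] x -37.5
-110 2744 y [-21.   21.5] x -37.7
-100 2022 y [-21.1  21.5] x -37.7
-90 2244 y [-21.   21.6] x -37.8
-80 1699 y [-21.1  21.3] x -37.8
-70 1987 y [-21.1  21.4] x -37.7
-60 1837 y [-21.1  21.3] x -38.0
-50 1679 y [-20.2  21.2] x -38.0
-40 1239 y [-12.2  13.2] x -38.2
-30 1161 y [-12.1  13. ] x -38.2
-20 1098 y [-12.2  12.9] x -38.2
-10 992 y [-11.3  12.3] x -38.3
0 913 y [-11.3  12.3] x -38.3
10 906 y [-11.6  12.7] x -38.3
20 875 y [-12.2  13.3] x -38.3
30 311 y [-11.9  12.8] x -38.2
```

View pics/wrist11.png

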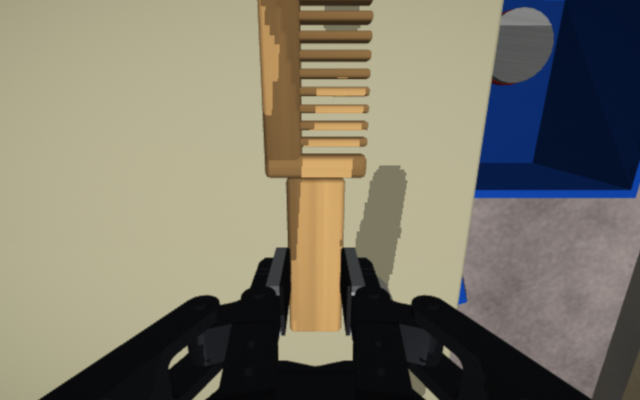

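View pics/top11.png

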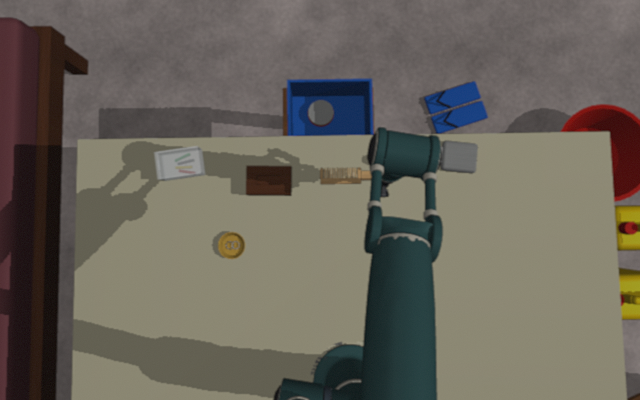

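The top view shows the comb (320–370,177) in line with the holder (270,180), bystanders in place and the tin in the bin. I fit the holder's long edges and the comb's blade edges in the same views, so that calibration error cancels.

```bash
cat > edges.py <<'E'
from h import *
def edge(c,a,b,z,half=5,n=40,ch=None):
    """a,b approx world xy(mm) of an edge at height z; refine subpixel perpendicular; return fitted line pts in world xy mm, residual"""
    A,B=[proj(c,[p[0]/1e3,p[1]/1e3,z])[0] for p in(a,b)]
    g=cv2.GaussianBlur(cv2.cvtColor(c["image"],cv2.COLOR_RGB2LAB)[...,0 if ch is None else ch].astype(np.float32),(0,0),.8)
    d=(B-A)/np.linalg.norm(B-A);nn=np.array([-d[1],d[0]])
    t=np.linspace(-half,half,8*half+1);pts=[]
    for f in np.linspace(.08,.92,n):
        p=A+f*(B-A);q=(p+t[:,None]*nn).astype(np.float32)
        v=cv2.remap(g,q[None,:,0].copy(),q[None,:,1].copy(),cv2.INTER_LINEAR)[0]
        gr=abs(np.gradient(v));i=gr.argmax();w=gr[max(0,i-8):i+9];tt=t[max(0,i-8):i+9]
        if gr.max()>.6: pts.append(p+nn*(w*tt).sum()/w.sum())
    W=onz(c,np.array(pts),z)[:,:2]*1000;k=np.ones(len(W),bool)
    for _ in range(4):
        vx,vy,x0,y0=cv2.fitLine(W[k].astype(np.float32),cv2.DIST_HUBER,0,.01,.01).ravel()
        e=(W-[x0,y0])@[-vy,vx];k=abs(e)<max(1.0,2*e[k].std())
    return np.array([x0,y0]),np.array([vx,vy])*np.sign(vy if abs(vy)>abs(vx) else vx),k.sum(),e[k].std()
def at(l,y):   # x at given y
    p,d=l[0],l[1];return p[0]+d[0]/d[1]*(y-p[1])
E
python3 - <<'E'
from edges import *
T=dict(np.load("top11.npz"));S=dict(np.load("scene11.npz"));T0=dict(np.load("top0.npz"));S0=dict(np.load("scene0.npz"))
def rep(n,l):print(n,"x@161 %.1f x@226 %.1f yaw %.2f n%d r%.2f"%(at(l,161),at(l,226),np.rad2deg(np.arctan2(-l[1][0],l[1][1])),l[2],l[3]))
for n,c in(("T0",T0),("T",T)):
    rep(n+" far top",edge(c,(625,161),(625,291),.038)); rep(n+" near base",edge(c,(541,161),(541,291),.0)); rep(n+" near top",edge(c,(541,161),(541,291),.038,half=2))
for n,c in(("S0",S0),("S",S)):
    rep(n+" near(-x) top",edge(c,(541,161),(541,291),.038)); rep(n+" far(+x) top",edge(c,(625,161),(625,291),.038,half=4)); rep(n+" +x base",edge(c,(625,161),(625,291),.0,half=4))
for n,c,z in(("T0",T0,.0),("S0",S0,.038),("S",S,.038),("T",T,0)):
    l=edge(c,(541,161),(625,161),z,half=4);print(n,"front y at x=583: %.1f slope %.3f n%d r%.2f"%(l[0][1]+l[1][1]/l[1][0]*(583-l[0][0]),l[1][1]/l[1][0],l[2],l[3]))
E
```

```text
T0 far top x@161 622.4 x@226 624.0 yaw -1.43 n40 r0.20
T0 near base x@161 539.4 x@226 540.6 yaw -1.04 n39 r0.27
T0 near top x@161 537.9 x@226 538.8 yaw -0.82 n40 r0.19
T far top x@161 622.8 x@226 624.2 yaw -1.19 n40 r0.19
T near base x@161 539.5 x@226 540.7 yaw -1.01 n40 r0.22
T near top x@161 537.9 x@226 538.8 yaw -0.78 n40 r0.16
S0 near(-x) top x@161 539.0 x@226 540.3 yaw -1.18 n40 r0.21
S0 far(+x) top x@161 622.9 x@226 624.1 yaw -1.08 n40 r0.31
S0 +x base x@161 623.2 x@226 625.3 yaw -1.90 n40 r0.45
S near(-x) top x@161 539.1 x@226 540.4 yaw -1.15 n40 r0.19
S far(+x) top x@161 620.4 x@226 623.6 yaw -2.77 n20 r1.15
S +x base x@161 622.5 x@226 623.9 yaw -1.30 n40 r0.21
T0 front y at x=583: 160.6 slope -0.011 n37 r0.18
S0 front y at x=583: 159.3 slope -0.018 n40 r0.22
S front y at x=583: 159.1 slope -0.023 n40 r0.24
T front y at x=583: 160.5 slope -0.016 n35 r0.27
```

Both views agree on the holder: slot axis at x=581.0 mm at the mouth (y≈160), 582.3 at y=226, heading 1.15° towards +x, width 83.4 mm (84 given). Next, the comb in the same views.

```bash
python3 - <<'E'
from edges import *
from rig import robot
T=dict(np.load("top11.npz"));S=dict(np.load("scene11.npz"))
s=robot.state();p=s["position"]*1000
zt=p[2]+38.0-0.3;x=p[0]
for z in (zt/1000,):
  for n,c in(("T",T),("S",S)):
    o=[]
    for X in (x-22,x+22):
        l=edge(c,(X,-25),(X,78),z,half=4,ch=None if n=="S" else 2);o.append(l);print(n,X.round(0),"x@-25 %.1f x@75 %.1f n%d r%.2f"%(at(l,-25),at(l,75),l[2],l[3]))
    print("   centre",(at(o[0],-25)+at(o[1],-25))/2,(at(o[0],75)+at(o[1],75))/2)
    l=edge(c,(x-20,80),(x+20,80),z,half=5,ch=None if n=="S" else 2);print("   tip y",l[0].round(1),l[1].round(3),l[2:])
# pre-insert target: tip 15 mm before front, z
M=down(-1.15);
yt=160-15-156
axis=lambda y:581.0+(y-160)*.02
tx=axis(yt)-0.3
print("target",tx,yt,delta(s,[tx/1e3,yt/1e3,s["position"][2]],M), "down to",delta(s,[tx/1e3,yt/1e3,-.0148],M))
E
```

```text
T 561.0 x@-25 559.9 x@75 562.0 n31 r0.32
T 605.0 x@-25 602.3 x@75 604.6 n5 r0.19
   centre 581.13116 583.31384
   tip y [583.9  77.4] [0.998 0.069] (np.int64(38), np.float64(0.4962479674182259))
S 561.0 x@-25 561.1 x@75 561.7 n27 r0.48
S 605.0 x@-25 607.2 x@75 608.1 n39 r0.45
   centre 584.1686 584.8739
   tip y [584.4  79.6] [ 1. -0.] (np.int64(40), np.float64(0.12608591400636854))
target 577.2800000000001 -11 (array([ -0. ,  -5.9, -64.6]), array([1.09, 0.  , 0.01])) down to (array([105.2,  -5.9, -64.6]), array([1.09, 0.  , 0.01]))
```

The comb's tip centre (583 mm) and tip y (about 79) match the hand estimate. I go to the pre-insert pose: align, then down to slot height 15 mm before the mouth.

Emit:
drive_tool:
  series:
    - [[0, 20, -3, -20, 1, 0, 0], [0, 50, -6, -40, 1.1, 0, 0], [0, 80, -6, -55, 1.1, 0, 0], [0, 100, -6, -64, 1.1, 0, 0], [0, 105, -6, -64.5, 1.1, 0, 0], [0, 105, -6, -64.5, 1.1, 0, 0], [0, 105, -6, -64.5, 1.1, 0, 0]]

```text
time: 19.2
position: [0.5787, -0.011, -0.0132]
eef_rot: [0.496, 0.505, 0.494, -0.504]
force: [0.2, 0.7, -0.2]
grip_width: 0.28
```

```bash
python3 - <<'E'
from edges import *
from inh import combfit
from rig import robot
s=robot.state();print(s["time"],(s["position"]*1e3).round(1),s["eef_rot"].round(4),s["force"].round(1))
W=robot.capture("wrist");T=robot.capture("top");S=robot.capture("scene")
combfit(W,s)
D=cloud(W);hsv=cv2.cvtColor(W["image"],cv2.COLOR_RGB2HSV)
p=s["position"]*1e3;x=p[0]
for n,c in(("T",T),("S",S)):
    o=[]
    for X in (x-22,x+22):
        l=edge(c,(X+1,p[1]+50),(X+2.5,p[1]+152),.0235,half=4,ch=None if n=="S" else 2);o.append(l)
    y1=p[1]+60;y2=p[1]+150;print(n,"centre",(at(o[0],y1)+at(o[1],y1))/2,(at(o[0],y2)+at(o[1],y2))/2,"axis",581+(y1-160)*.02,581+(y2-160)*.02,[l[2:] for l in o])
D=cloud(S);m=(abs(D[...,0]-.581)<.018)&(D[...,1]>p[1]/1e3+.05)&(D[...,1]<p[1]/1e3+.15)
for a in range(50,150,20):
    k=m&(D[...,1]>p[1]/1e3+a/1e3)&(D[...,1]<p[1]/1e3+(a+20)/1e3);print(a,np.percentile(D[...,2][k],[50,80,90]).round(4))
cv2.imwrite("pics/w12.png",np.hstack([cv2.resize(S["image"][180:280,300:420],(480,400)),W["image"][:,160:480]])[:,:,::-1])
E
```

```text
19.2 [578.7 -11.  -13.2] [ 0.4957  0.5055  0.4944 -0.5044] [ 0.2  0.7 -0.2]
top plane x=0.0200 y -0.0077 z -38.29 (tool mm) 22172 rms 0.75
-120 601 y [-21.3  21.1] x -37.4
-110 2625 y [-21.1  21.6] x -37.6
-100 1980 y [-21.1  21.4] x -37.7
-90 2272 y [-21.   21.6] x -37.7
-80 1694 y [-21.2  21.3] x -37.8
-70 1972 y [-21.   21.6] x -37.8
-60 1824 y [-21.   21.5] x -38.0
-50 1687 y [-20.5  21.1] x -38.0
-40 1254 y [-12.2  13.2] x -38.2
-30 1171 y [-12.1  13. ] x -38.2
-20 1100 y [-12.2  13.2] x -38.2
-10 998 y [-11.4  12.1] x -38.3
0 908 y [-11.3  12.3] x -38.3
10 901 y [-11.5  12.6] x -38.3
20 886 y [-12.3  13.3] x -38.3
30 299 y [-12.   12.9] x -38.2
T centre 577.8830810719877 582.8828273052126 axis 578.7802773783428 580.5802773783428 [(np.int64(31), np.float64(0.25081947743210037)), (np.int64(12), np.float64(0.11369741360152257))]
S centre 577.787247459409 577.7641063658568 axis 578.7802773783428 580.5802773783428 [(np.int64(26), np.float64(0.41674350786435954)), (np.int64(34), np.float64(1.4966183433930933))]
50 [0.3771 0.3996 0.4062]
70 [0.0201 0.0235 0.0247]
90 [0.0212 0.024  0.0248]
110 [0.0206 0.0235 0.025 ]
130 [0.0209 0.0237 0.0253]
```

View pics/w12.png

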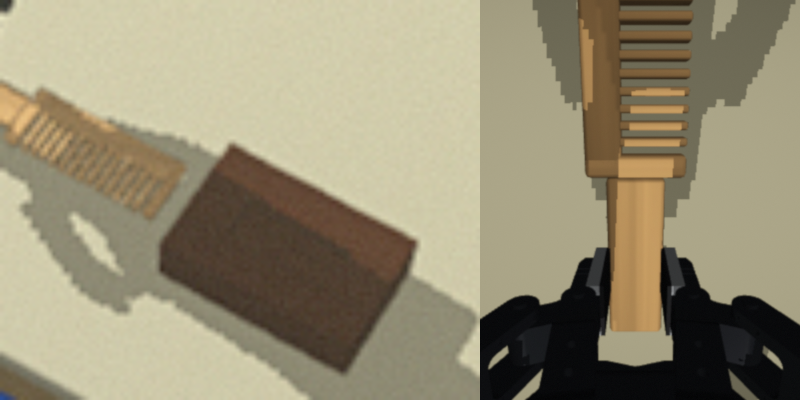

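The scene view shows the blade end facing the holder's front, its top at z≈0.024 (23.5 wanted). A small correction, then insert.

```bash
python3 - <<'E'
from h import *
from rig import robot
s=robot.state();print((s["position"]*1e3).round(1),s["force"].round(1));M=down(-1.15)
ax=lambda y:581.0+(y-160)*.02-.3
for y in(-11,14,60,104,114,117): print(y,delta(s,[ax(y)/1e3,y/1e3,-.0152],M))
E
```

```text
[578.4 -10.8 -13.4] [ 0.7 -0.  -1. ]
-11 (array([ 1.8, -1.1,  0.2]), array([ 0.02,  0.01, -0.12]))
14 (array([  1.8,  -1.1, -24.8]), array([ 0.02,  0.01, -0.12]))
60 (array([  1.8,  -1. , -70.8]), array([ 0.02,  0.01, -0.12]))
104 (array([   1.7,   -1. , -114.8]), array([ 0.02,  0.01, -0.12]))
114 (array([   1.7,   -1. , -124.8]), array([ 0.02,  0.01, -0.12]))
117 (array([   1.7,   -1. , -127.8]), array([ 0.02,  0.01, -0.12]))
```

Emit:
drive_tool:
  series:
    - [[0, 1, -1, 0, 0, 0, 0], [0, 1, -1, -8, 0, 0, 0], [0, 1, -1, -16, 0, 0, 0], [0, 1, -1, -24, 0, 0, 0], [0, 1, -1, -32, 0, 0, 0], [0, 1, -1, -40, 0, 0, 0], [0, 1, -1, -40, 0, 0, 0]]

```text
time: 20.23
position: [0.5771, 0.0304, -0.0156]
eef_rot: [0.495, 0.505, 0.495, -0.504]
force: [0.6, 0.4, -0.5]
grip_width: 0.274
```

```bash
python3 - <<'E'
from h import *
from rig import robot
from inh import combfit
s=robot.state();print(s["time"],(s["position"]*1e3).round(1),s["force"].round(1))
S=robot.capture("scene");W=robot.capture("wrist");combfit(W,s)
cv2.imwrite("pics/w13.png",np.hstack([cv2.resize(S["image"][180:280,300:420],(480,400)),W["image"][:,160:480]])[:,:,::-1])
E
```

```text
20.225 [577.1  30.4 -15.6] [ 0.6  0.4 -0.5]
top plane x=0.0186 y -0.0075 z -38.26 (tool mm) 22281 rms 0.75
-120 526 y [-21.2  21. ] x -37.4
-110 2628 y [-21.   21.6] x -37.6
-100 2077 y [-21.1  21.5] x -37.7
-90 2213 y [-21.   21.5] x -37.7
-80 1779 y [-21.2  21.4] x -37.8
-70 1924 y [-21.   21.6] x -37.7
-60 1864 y [-21.   21.4] x -38.0
-50 1708 y [-20.4  21.3] x -38.0
-40 1250 y [-12.2  13.2] x -38.1
-30 1169 y [-12.1  13. ] x -38.2
-20 1111 y [-12.3  13.3] x -38.2
-10 991 y [-11.4  12.3] x -38.3
0 924 y [-11.3  12.3] x -38.3
10 911 y [-11.6  12.6] x -38.3
20 873 y [-12.2  13.3] x -38.3
30 333 y [-12.2  12.9] x -38.2
```

View pics/w13.png

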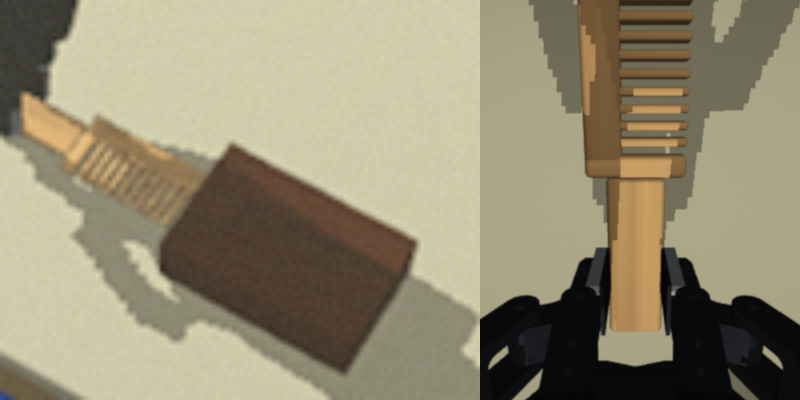

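The blade is about 26 mm into the slot with no force and no slip. On inward.

Emit:
drive_tool:
  series:
    - [[0, 0, 0.5, -8, 0, 0, 0], [0, 0, 0.5, -18, 0, 0, 0], [0, 0, 0.5, -28, 0, 0, 0], [0, 0, 0.5, -38, 0, 0, 0], [0, 0, 0.5, -48, 0, 0, 0], [0, 0, 0.5, -58, 0, 0, 0], [0, 0, 0.5, -68, 0, 0, 0], [0, 0, 0.5, -75, 0, 0, 0], [0, 0, 0.5, -80, 0, 0, 0], [0, 0, 0.5, -80, 0, 0, 0]]

```text
time: 21.58
position: [0.5792, 0.1099, -0.0155]
eef_rot: [-0.495, -0.505, -0.495, 0.505]
force: [-0.0, 0.2, -0.9]
grip_width: 0.277
```

```bash
python3 - <<'E'
from h import *
from rig import robot
from inh import combfit
s=robot.state();print(s["time"],(s["position"]*1e3).round(1),s["force"].round(1))
S=robot.capture("scene");W=robot.capture("wrist");combfit(W,s)
cv2.imwrite("pics/w14.png",np.hstack([cv2.resize(S["image"][180:280,300:420],(480,400)),W["image"][:,160:480]])[:,:,::-1])
E
```

```text
21.575 [579.2 109.9 -15.5] [-0.   0.2 -0.9]
top plane x=-0.0008 y +0.1233 z -41.09 (tool mm) 7445 rms 0.76
-110 3486 y [-39.   44.1] x -53.9
-100 1537 y [-39.1  44.1] x -53.5
-90 237 y [-39.5  44. ] x -52.7
-10 39 y [-11.5  12.4] x -40.3
0 253 y [-11.4  12.4] x -39.0
10 707 y [-11.5  12.4] x -38.4
20 842 y [-11.8  12.7] x -38.3
30 331 y [-12.3  12.9] x -38.2
```

View pics/w14.png

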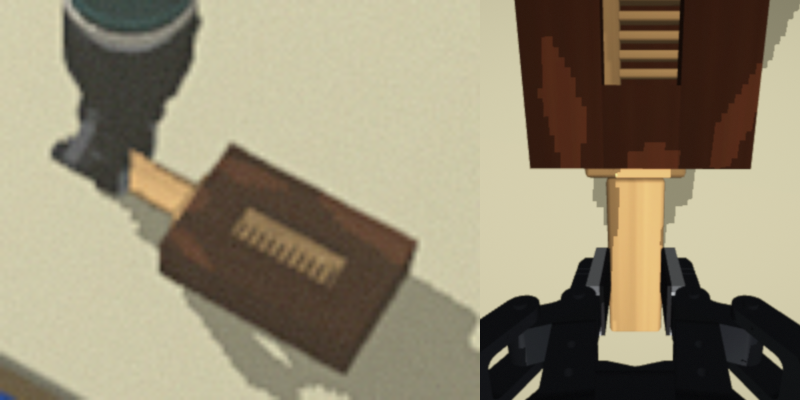

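The blade shows through the window (wrist 602–680), centred. The last few millimetres I do slowly, watching the force.

Emit:
drive_tool:
  series:
    - [[0, 0, 0, -3, 0, 0, 0], [0, 0, 0, -5, 0, 0, 0], [0, 0, 0, -6.5, 0, 0, 0], [0, 0, 0, -7, 0, 0, 0], [0, 0, 0, -7, 0, 0, 0]]

```text
time: 22.3
position: [0.5793, 0.1166, -0.0156]
eef_rot: [-0.495, -0.505, -0.495, 0.505]
force: [0.7, 0.2, -1.7]
grip_width: 0.28
```

```bash
cat > dep.py <<'E'
from edges import *
from rig import robot
def dep():
    s=robot.state();print(s["time"],(s["position"]*1e3).round(1),s["force"].round(1))
    W=robot.capture("wrist");x=s["position"][0]*1e3
    l=edge(W,(x-35,160),(x-25,160),.038,half=12);l2=edge(W,(x+27,160),(x+37,160),.038,half=12)
    print("front y (wrist)",l[0].round(1),l2[0].round(1))
    D=cloud(W);h=cv2.cvtColor(W["image"],cv2.COLOR_RGB2HSV)
    cv2.imwrite("pics/d%d.png"%(s["time"]*100),W["image"][:,:,::-1])
    # handle end row
    col=h[:,312:322].astype(int).mean(1);rows=np.where((col[:,1]>70)&(col[:,0]<24)&(col[:,2]>120))[0];r=rows.max();print("handle end row",r,(onz(W,[[316,r+.5]],.0235)*1e3).round(1))
E
python3 -c "
from dep import *
dep()"
```

```text
22.3 [579.3 116.6 -15.6] [ 0.7  0.2 -1.7]
front y (wrist) [549.4 162.8] [611.2 161.3]
handle end row 331 [[579.4  82.9  23.5]]
```

Emit:
drive_tool:
  series:
    - [[0, 0, 0, -1, 0, 0, 0], [0, 0, 0, -2, 0, 0, 0], [0, 0, 0, -2.5, 0, 0, 0], [0, 0, 0, -2.5, 0, 0, 0]]

```text
time: 22.85
position: [0.5793, 0.1191, -0.0155]
eef_rot: [-0.495, -0.505, -0.495, 0.505]
force: [-0.2, -1.0, -0.7]
grip_width: 0.28
```

```bash
python3 -c "
from dep import *
dep()"; ls pics
```

```text
22.85 [579.3 119.1 -15.5] [-0.2 -1.  -0.7]
front y (wrist) [550.1 162.6] [611.2 161.4]
handle end row 331 [[579.5  85.5  23.5]]
d2230.png
d2285.png
s5.png
scene0.png
scene11.png
top0.png
top11.png
topc.png
v1.png
v2.png
w1.png
w10.png
w12.png
w13.png
w14.png
w2.png
w3.png
w4.png
w6.png
w7.png
w8.png
w9.png
wrist11.png
```

Emit:
drive_tool:
  series:
    - [[0, 0, 0, -1, 0, 0, 0], [0, 0, 0, -1.5, 0, 0, 0], [0, 0, 0, -1.5, 0, 0, 0]]

```text
time: 23.28
position: [0.5794, 0.1206, -0.0155]
eef_rot: [0.495, 0.505, 0.495, -0.505]
force: [0.8, -0.4, -0.3]
grip_width: 0.278
```

```bash
python3 -c "
from dep import *
dep()"
```

```text
23.275 [579.4 120.6 -15.5] [ 0.8 -0.4 -0.3]
front y (wrist) [549.6 162.7] [611.4 161.3]
handle end row 331 [[579.5  87.   23.5]]
```

The handle's end is 75 mm from the holder's front, which equals 190−115, so the comb is home. I lower 2 mm onto the slot floor, open, wait and lift away.

Emit:
drive_tool:
  series:
    - [[0, 1, 0, 0, 0, 0, 0], [0, 2, 0, 0, 0, 0, 0], [0, 2, 0, 0, 0, 0, 0], [30, 2, 0, 0, 0, 0, 0], [40, 2, 0, 0, 0, 0, 0], [55, 2, 0, 0, 0, 0, 0], [55, 2, 0, 0, 0, 0, 0], [55, 2, 0, 0, 0, 0, 0]]

```text
time: 24.32
position: [0.5793, 0.1206, -0.0176]
eef_rot: [-0.495, -0.505, -0.495, 0.505]
force: [-0.6, 1.0, -0.1]
grip_width: 0.643
```

```bash
python3 -c "
from dep import *
dep()"; ls pics | grep ^d
```

```text
24.325 [579.3 120.6 -17.6] [-0.6  1.  -0.1]
front y (wrist) [549.5 162.6] [611.1 161.3]
handle end row 332 [[579.5  88.   23.5]]
d2230.png
d2285.png
d2327.png
d2432.png
```

Emit:
drive_tool:
  series:
    - [[55, -30, 0, 0, 0, 0, 0], [55, -80, 0, 0, 0, 0, 0], [55, -140, 0, 30, 0, 0, 0], [55, -160, 0, 90, 0, 0, 0], [55, -160, 0, 120, 0, 0, 0], [55, -160, 0, 120, 0, 0, 0], [55, -160, 0, 120, 0, 0, 0], [55, -160, 0, 120, 0, 0, 0]]

```text
time: 25.38
position: [0.5767, 0.0017, 0.1418]
eef_rot: [-0.495, -0.504, -0.496, 0.505]
force: [0.0, 0.4, -0.4]
grip_width: 0.643
```

```bash
python3 - <<'E'
from dep import *
s=robot.state();print(s["time"],s["position"],s["force"],abs(s["joint_velocities"]).max())
W=robot.capture("wrist");S=robot.capture("scene");T=robot.capture("top")
C=cloud(W);h=cv2.cvtColor(W["image"],cv2.COLOR_RGB2HSV).astype(int)
m=((h[...,1]>70)&(h[...,0]<24)&(h[...,2]>110)&(C[...,2]>.012)&(C[...,2]<.030)&(C[...,1]<.158)&(abs(C[...,0]-.58)<.03))
Q=C[m]*1e3;print(len(Q),"handle y",np.percentile(Q[:,1],[.5,99.5]).round(1),"z",np.percentile(Q[:,2],[5,50,95]).round(1))
for lo in range(85,160,15):
    q=Q[(Q[:,1]>lo)&(Q[:,1]<lo+15)]
    if len(q):print(lo,np.percentile(q[:,0],[2,98]).round(1),np.median(q[:,2]).round(1))
D=cloud(T);b=(h:=cv2.cvtColor(T["image"],cv2.COLOR_RGB2HSV).astype(int))
k=(b[75:134,288:372,1]<90);P=D[75:134,288:372][k];print("tin",len(P),np.median(P,0).round(3))
cv2.imwrite("pics/f1.png",W["image"][:,:,::-1]);cv2.imwrite("pics/f2.png",S["image"][:,:,::-1])
E
```

```text
25.375 [0.57667337 0.00168804 0.14181755] [ 0.03064795  0.36425214 -0.3575176 ] 0.0036169744074684043
2890 handle y [ 86.5 157.2] z [20.1 21.5 22.8]
85 [567.2 592.2] 21.4
100 [567.7 592.2] 21.5
115 [567.9 592.3] 21.5
130 [567.7 593.2] 21.5
145 [568.1 593.2] 21.6
tin 901 [ 0.857  0.061 -0.182]
```

View pics/f1.png

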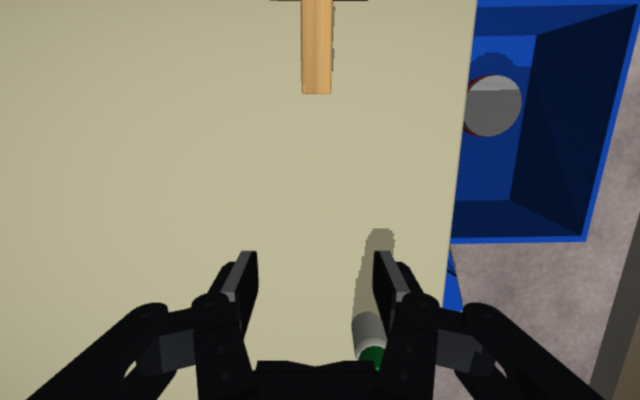

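View pics/f2.png

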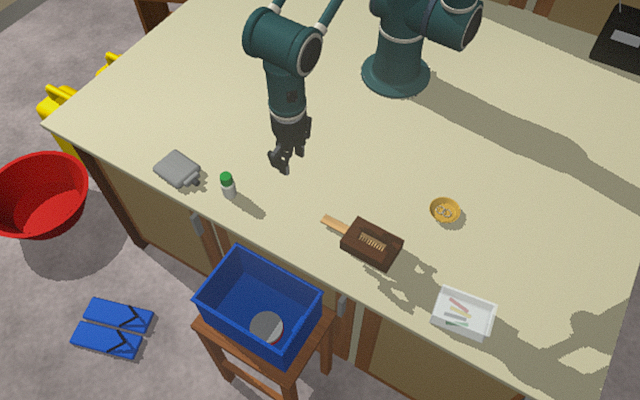

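```bash
python3 -c "
from rig import robot
print(robot.close_job())"
```

```text
the job is handed in; nothing more can be done
None
```

I pushed the tin along the ledge and over the edge into the blue bin. I then gripped the comb by its handle, slid it blade first into the slot, let go and backed the arm away. The job was handed in at about 25.5 s of the 64 s allowed; it reports no verdict.

**Last checks**
- **Tin:** it lies upside down on the bin floor, with its top about 0.13 m below the rim.
- **Comb depth:** the handle end is about 75 mm outside the holder's front, which is exactly fully home. The holder's front measured between 159 and 163 mm in different views, so the depth is good to about 2 mm. I felt no clear contact with the slot's back wall.
- **Comb position:** it is on the slot's centre line to within 1 mm and straight to about 1°. Its mid-thickness is at about 17 mm, 2 mm below the slot's centre, so it rests on the slot floor.
- **Bystanders:** the flask, roll-on bottle, dish and acrylic box look unmoved in the last scene view. I did not measure them again.
- **Robot:** it touches nothing.

**What failed or disagreed**
- **First push:** it missed and passed over the tin without touching it. Both cameras showed the fingertips about 34 mm above the tool height the robot reports, more than the 13 mm the pads can stand back. From then on I set heights by camera and force, and the second push worked.

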